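# Stow the short paint jar under the flap of a two-tier paint box

## Task

Lift the hinged divider flap of the two-tier paint box by its upright finger tab and leave it standing open, upright or further back. Then take the short paint jar, the lowest of the three jars beside the box, and set it down upright on the floor of the lower tier that the flap covered; do not drop it in.

Things in the scene. Friction and masses are not known exactly. Their poses are not given: they have to be found in the camera images.
- bay_floor (a point): Centre of the lower tier's floor, 4 mm above the worktop, in the right half of a fixed dark steel box (164x264 mm). Box frame: z up, x along the hinge, y to the box's upper tray (56 mm high). Bay 156 (x) by 126 (y) mm; side walls at x +-80 mm rise to 71 mm above the worktop, low end wall at y -65 to 52, level with the flap. Hinge line: along x at y +65 mm, 50 mm above this point.
- flap (a joint): Angle of the flat aluminium flap (150 mm along the hinge, 124 wide, 3 thick) covering the lower tier. 0 = shut, level; grows as the free edge (away from the upper tray) swings up and over towards the tray; 1.57 = upright; stop at 1.92. May start up to 0.2 ajar. The hinge is stiff: the flap stays where it is left; moving it takes about 2 N at the tab.
- flap_tab (a point): Centre of the head of the black finger tab standing up near the flap's free edge: a disc 24 mm across, 10 mm thick, flat faces looking along the hinge line (box x): pinch it along that line; it can pivot between fingers as the flap swings. With the flap shut it is 98 mm from the hinge line towards the free edge, 26 mm above it and 24 mm above the flap's top. Moves with the flap.
- jar_mid (a point): Centre, half-way up, of the short paint jar: round, upright, 35 mm across, 41 mm high, wide dark cap, about 50 g; underside 20.5 mm below this point. It stands on the worktop to the right of the box with two paint jars of like width (39 mm) but 63 mm high; the three change places, 80 mm or more between centres.
Things that resemble listed ones, but are neither listed nor needed, are in the scene too. Several things look just like the part that bears jar_mid: the one meant starts farthest to the robot's right.

How it is judged:
By the outcome, as a careful person would: the job done as asked, in the order asked, and still so for the second after the job is handed in, with the robot touching nothing.
It also fails if it takes over 48 s, if anything falls off the work surface, if the arm or the gripper's body presses on something with over 40 N, if the wrist force passes 120 N, or if a joint passes its speed limit or range.

## Robot

A 6-joint arm with a two-finger parallel gripper is mounted at the origin on a cart in front of the work surface, level with it; the furniture and walls round the work are solid. World frame = base frame: x ahead of the robot, y to its left, z up, the work surface at z = 0. Lengths are in m, angles in rad, forces in N, time in s.
With the tool pointing down it reaches from about 0.25 to 0.775 m from the base axis. Payload 8.9 kg.
Tool frame: the origin (TCP) lies at the very end of the fingers, on their centre line; the grasp point (between the pads) lies bot.grasp_offset behind it (bot.grasp_offset is the distance from the TCP to the grasp point, in m); z points along the fingers, y is the line along which they close (so a half turn about z gives the same grasp; the last joint's range is limited). The gripper opens to 85 mm and grips with 20 to 120 N. Pads are 22 mm wide; open, the fingers measure 114 mm over their backs; the gripper's body (76 mm by 85 mm) begins 54 mm behind the grasp point. The pads swing forward as they close: fully open they stand 13 mm farther back than shut.
Start: joints at [1.118, 0.291, -0.153, 1.127, 0, 1.431], TCP at [0.162, 0.499, 0.231] pointing down, gripper open.
Joint ranges: [-2.52, 2.52], [-0.91, 1.74], [-1.3, 1.37], [-1.96, 2.02], [-1.52, 1.47], [-3.14, 3.14]. Speed limits (rad/s): [2.22, 2.22, 2.79, 3.14, 3.14, 3.14].

## Interface

Orientations are given as a rotation vector (axis times angle).
In Python, from station import bot, grip, solve_ik, capture, calibration, spotter, monitor gives the robot as it stands. Calls block until the motion is done:
- bot.movep(position, orientation): joint-space move of the TCP to a pose.
- bot.movel(position, orientation=None, vel=0.15): straight line of the TCP; orientation=None keeps the orientation; vel is the mean speed in m/s.
- bot.goto_joints(angles): joint-space move.
- grip(opening, squeeze=None): finger opening in m; squeeze is the grip in N (None keeps the last); returns when the fingers have stopped.
- bot.dwell(seconds).
- solve_ik(position, orientation): joint angles nearest the present ones, or None.
- capture(name): name is "scene" or "top"; returns (picture, depth): 384x512x3 uint8, red, green, blue; 384x512 float32, m along the optical axis (not along the pixel's ray), 0 where there is no reading.
- calibration(name): a dict with "mtx" (3x3 intrinsics, pixels), "pose" (4x4, takes a point from camera to world coordinates). Camera axes: x right, y down, z forward; pixel columns grow to the right and rows downward; lengths in m; the calibration is good to about 2 mm. A picture is of the moment at which its call begins. calibration takes no time and is no camera call.
A pose or a line that the arm cannot do raises bot.IKError and nothing moves.
- bot.hand_in(): hands the job in; it is judged then, once.
Trained networks look in the newest picture that a camera, given by its name, has taken for a name from the list of things; names that differ only in an ending like _2 or _b are one class to them, and where a whole thing is asked for, a point or a joint stands for the part that bears it (a point fixed in the world has none). Each returns a list of dicts, best first, with "conf" (0 to 1); they miss things now and then, are a little off and sometimes report something else, mostly with a low value. They report only what shows in the picture. A call takes as long as a camera call. They do not tell look-alikes from the thing itself.
- spotter.look_for(thing, camera): "position" ([row, column] in pixels, amid what is visible of it).
- spotter.trace(thing, camera): "pixels" (384x512 bool, what is visible of it) and "position" ([row, column] in pixels, amid what is visible of it).
- spotter.pinpoint(thing, camera): "position" ([row, column] in pixels: a listed point, or the origin of a listed thing).
Readings, each from a call of its own:
- monitor.read_time_s(): time.
- monitor.read_joint_positions(): joint angles.
- monitor.read_qvel(): joint speeds.
- monitor.read_joint_efforts(): joint torques, N m.
- monitor.read_eef_pos(): TCP position.
- monitor.read_eef_rot(): TCP orientation.
- monitor.read_ft_force(): force on the tool from outside, world axes, zero at the start.
- monitor.read_torque(): the same for the moment, N m.
- monitor.read_grip_width(): finger opening in m.
- monitor.read_gripper_force(): force on a finger pad.
Only numpy, scipy, OpenCV 4.12 (cv2) and the standard library are available. Lean on these libraries where they do the work, as an engineer would, in place of code of your own. Each camera call takes 0.05 s, during which the arm holds its last target. There are 200 camera calls.

## Working session

There is one attempt and no reset: what is moved stays moved. The work goes in short steps, each a Python script; the robot and the scene stay as the last script left them, time stands still between calls to the robot, and variables do not carry over. Pictures are saved under pics/ and viewed, at most 10 in all, crops included, and the job is handed in when it is done.

```bash
ls; mkdir -p pics; cat > h.py <<'E'
import numpy as np, cv2
from scipy.spatial.transform import Rotation as R
from station import bot, grip, solve_ik, capture, calibration, spotter, monitor
def world(cam, uv, d):
    c=calibration(cam); K=np.array(c["mtx"]); T=np.array(c["pose"])
    uv=np.atleast_2d(uv).astype(float); d=np.atleast_1d(d)
    p=np.c_[(uv[:,0]-K[0,2])/K[0,0]*d,(uv[:,1]-K[1,2])/K[1,1]*d,d]
    return p@T[:3,:3].T+T[:3,3]
def cloud(cam,depth,mask):
    v,u=np.nonzero(mask&(depth>0)); return world(cam,np.c_[u,v],depth[v,u])
def ray(cam,rc,z):
    a=world(cam,[rc[1],rc[0]],1.0)[0]; o=np.array(calibration(cam)["pose"])[:3,3]
    return o+(a-o)*(z-o[2])/(a[2]-o[2])
def save(n,im): cv2.imwrite(f"pics/{n}.png",im[...,::-1])
E
python3 - <<'E'
from h import *
im={}
for c in("scene","top"):
    p,d=capture(c); im[c]=p; np.savez(f"{c}0",p=p,d=d)
    for t in("jar_mid","flap","flap_tab"):
        for r in spotter.trace(t,c):
            P=cloud(c,d,r["pixels"])
            print(c,t,round(r["conf"],2),np.round(r["position"]),len(P), np.round(np.median(P,0),3) if len(P) else "", np.round(np.percentile(P[:,2],[2,98]),3) if len(P) else "")
    for t in("jar_mid","flap_tab","bay_floor"):
        print(c,t,[(round(r["conf"],2),np.round(r["position"],1)) for r in spotter.pinpoint(t,c)])
save("a",im["scene"]);save("b",im["top"])
print(bot.grasp_offset,monitor.read_eef_rot(),monitor.read_time_s())
E
```

```text
pics
scene jar_mid 0.93 [216. 332.] 360 [0.634 0.085 0.037] [0.003 0.044]
scene jar_mid 0.82 [187. 332.] 318 [0.671 0.155 0.036] [0.003 0.044]
scene jar_mid 0.57 [228. 174.] 414 [0.331 0.202 0.036] [0.001 0.044]
scene flap 0.96 [175. 241.] 2175 [0.504 0.239 0.07 ] [0.057 0.102]
scene flap_tab 0.91 [173. 246.] 2271 [0.505 0.24  0.069] [0.056 0.101]
scene jar_mid [(0.92, array([214.8, 329.9])), (0.78, array([228.4, 173.5])), (0.63, array([187.3, 329.3]))]
scene flap_tab [(0.56, array([168.9, 249.2]))]
scene bay_floor [(0.78, array([197. , 245.5]))]
top jar_mid 0.55 [264. 233.] 163 [0.332 0.21  0.039] [0.026 0.042]
top jar_mid 0.52 [140. 283.] 195 [0.636 0.093 0.039] [-0.002  0.042]
top jar_mid 0.49 [126. 257.] 195 [0.672 0.162 0.038] [-0.     0.042]
top flap 0.66 [190. 222.] 2938 [0.508 0.246 0.066] [0.055 0.08 ]
top flap_tab 0.8 [190. 225.] 2984 [0.508 0.244 0.066] [0.054 0.08 ]
top jar_mid [(0.76, array([261.6, 233.5])), (0.75, array([125.8, 254. ])), (0.6, array([142.4, 280.6]))]
top flap_tab [(0.9, array([189.6, 232.9]))]
top bay_floor []
0.0187 [-4.90890990e-01 -3.10300136e+00 -7.15038258e-05] 0.7
```

View pics/a.png

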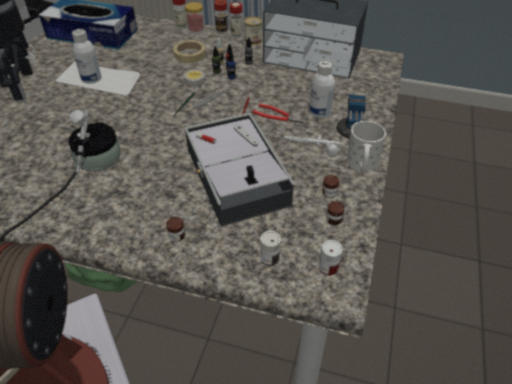

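View pics/b.png

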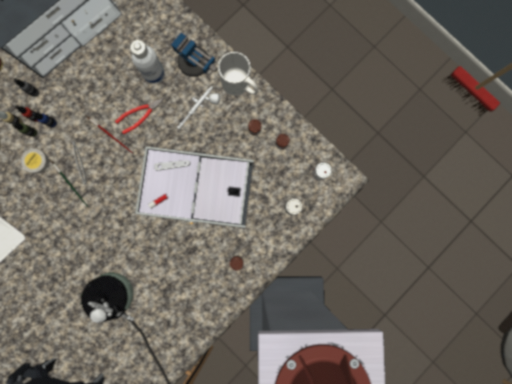

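```bash
python3 - <<'E'
from h import *
s=np.load("scene0.npz");t=np.load("top0.npz")
a=cv2.resize(s["p"][110:285,150:390],None,fx=2.5,fy=2.5,interpolation=3)
b=cv2.resize(t["p"][110:285,130:350],None,fx=2.5,fy=2.5,interpolation=3)
save("c",a); save("d",b)
d=t["d"]; P=cloud("top",d,np.ones(d.shape,bool)).reshape(-1,3)
v,u=np.nonzero(d>0)
m=np.zeros(d.shape,np.uint8); ok=(P[:,2]>.03)&(P[:,2]<.12); m[v[ok],u[ok]]=1
n,l=cv2.connectedComponents(m); L=l[190,170]; sel=l[v,u]==L
B=P[sel]
# all comps
rect=cv2.minAreaRect((B[:,:2]*1000).astype(np.float32)); print(n,L,len(B),rect,cv2.boxPoints(rect))
# tab: points above flap
c=rect[0]
w=B[(np.linalg.norm(B[:,:2]-np.array([.5,.2]),axis=1)<.09)]
pos=ray("top",[189.6,232.9],.08);print("tab ray",pos, "scene",ray("scene",[168.9,249.2],.08))
print("bay",ray("scene",[197,245.5],.004))
np.save("B",B)
Ps=cloud("scene",s["d"],np.ones(d.shape,bool)); Ps=Ps[(Ps[:,2]>.03)&(Ps[:,2]<.12)&(np.linalg.norm(Ps[:,:2]-[.5,.28],axis=1)<.18)]; np.save("Bs",Ps)
rs=cv2.minAreaRect((Ps[:,:2]*1000).astype(np.float32)); print(rs)
E
```

```text
23 17 7283 ((515.8743286132812, 309.92938232421875), (265.33270263671875, 171.8662567138672), 82.2518539428711) [[412.8398  190.05966]
 [583.13696 166.88882]
 [618.9088  429.7991 ]
 [448.6117  452.96994]]
tab ray [0.50890434 0.21702175 0.08      ] scene [0.51720255 0.24167792 0.08      ]
bay [0.50516036 0.2379341  0.004     ]
((473.2201232910156, 314.49285888671875), (270.1725769042969, 259.54296875), 82.30652618408203)
```

View pics/c.png

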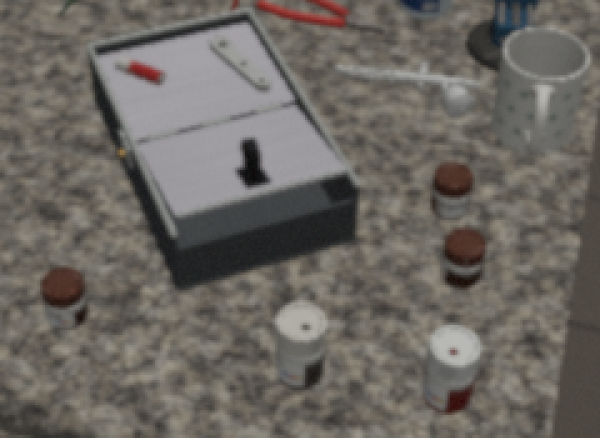

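View pics/d.png

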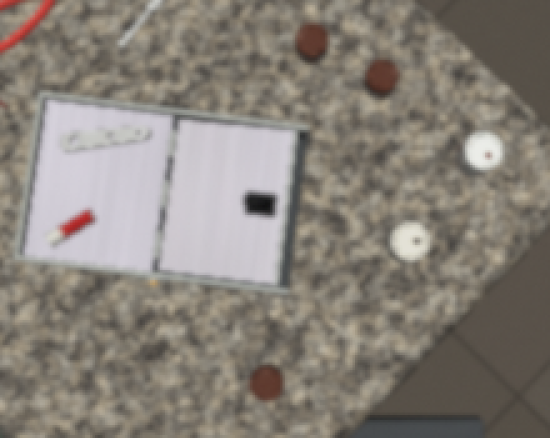

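```bash
cat >> h.py <<'E'
by=np.array([.1348,.9909,0]); bx=np.array([.9909,-.1348,0]); C=np.array([.5071,.2455,.004])
def tobox(P): D=np.atleast_2d(P)-C; return np.c_[D@bx,D@by,D[:,2]]
def frombox(x,y,z): return C+x*bx+y*by+np.array([0,0,z])
E
python3 - <<'E'
from h import *
for n in("B","Bs"):
    b=tobox(np.load(n+".npy"))
    for lo in np.arange(-.08,.2,.02):
        s=b[(abs(b[:,0])<.06)&(b[:,1]>lo)&(b[:,1]<lo+.02)]
        w=b[(b[:,1]>lo)&(b[:,1]<lo+.02)]
        print(n,round(lo,2),len(s),np.round(np.percentile(s[:,2],[10,50,90,99]),4) if len(s) else "", np.round(np.percentile(w[:,0],[.5,99.5]),3) if len(w) else "")
    s=b[(abs(b[:,0])<.06)&(b[:,1]>-.05)&(b[:,1]<.055)]
    from numpy import polyfit
    k=polyfit(s[:,1],s[:,2],1)
    for _ in range(8):
        r=s[:,2]-np.polyval(k,s[:,1]); k=polyfit(s[abs(r)<.005,1],s[abs(r)<.005,2],1)
    print(n,"angle",np.arctan(-k[0]),"z at hinge",np.polyval(k,.065))
    t=s[s[:,2]-np.polyval(k,s[:,1])>.012]; print("tab pts",len(t),np.round(np.percentile(t,[5,50,95],axis=0),4))
for c in("top","scene"):
    f=np.load(c+"0.npz");g=f["p"].max(2)
    u0,v0=(233,190) if c=="top" else (250,172)
    m=np.zeros(g.shape,bool); m[v0-14:v0+14,u0-14:u0+14]=g[v0-14:v0+14,u0-14:u0+14]<60
    P=tobox(cloud(c,f["d"],m)); print(c,len(P)); print(np.round(P[::max(1,len(P)//25)],3).tolist())
E
```

```text
B -0.08 81 [0.0445 0.0466 0.0488 0.0499] [-0.079  0.084]
B -0.06 366 [0.0689 0.0716 0.0743 0.0764] [-0.079  0.085]
B -0.04 414 [0.0655 0.0683 0.0841 0.1046] [-0.079  0.085]
B -0.02 394 [0.0616 0.0639 0.0666 0.0987] [-0.079  0.084]
B 0.0 395 [0.0579 0.0603 0.0627 0.0649] [-0.079  0.084]
B 0.02 395 [0.0541 0.0565 0.0592 0.0606] [-0.079  0.085]
B 0.04 387 [0.0506 0.0528 0.0551 0.0568] [-0.08   0.084]
B 0.06 399 [0.0464 0.0505 0.0528 0.0548] [-0.083  0.084]
B 0.08 397 [0.0489 0.0507 0.0529 0.0586] [-0.079  0.084]
B 0.1 410 [0.0486 0.0508 0.0573 0.0616] [-0.079  0.084]
B 0.12 408 [0.049  0.0513 0.0599 0.0659] [-0.079  0.084]
B 0.14 398 [0.049  0.0515 0.0634 0.0668] [-0.079  0.084]
B 0.16 383 [0.0486 0.0507 0.0576 0.0649] [-0.079  0.084]
B 0.18 424 [0.0489 0.0517 0.0651 0.0672] [-0.078  0.084]
B 0.2 0  
B angle 0.18687621036751062 z at hinge 0.0498939131940148
tab pts 49 [[-0.0021 -0.0384  0.0877]
 [ 0.0017 -0.0278  0.1007]
 [ 0.0068 -0.0179  0.1048]]
Bs -0.08 477 [0.0283 0.0391 0.0484 0.0504] [-0.16   0.085]
Bs -0.06 332 [0.072  0.0739 0.0765 0.0782] [-0.171  0.085]
Bs -0.04 395 [0.0684 0
[... 1577 characters left out ...]
.002, -0.024, 0.106], [0.001, -0.026, 0.105], [-0.001, -0.027, 0.104], [-0.001, -0.021, 0.095], [0.003, -0.034, 0.105], [0.002, -0.031, 0.101], [-0.002, -0.035, 0.103], [-0.001, -0.028, 0.093], [0.004, -0.038, 0.101], [0.002, -0.037, 0.098], [-0.001, -0.034, 0.093], [0.006, -0.037, 0.094], [0.001, -0.038, 0.093], [-0.001, -0.033, 0.086], [0.006, -0.038, 0.089], [-0.0, -0.037, 0.087], [-0.004, -0.022, 0.072], [-0.001, -0.037, 0.085], [0.008, -0.038, 0.082], [-0.001, -0.033, 0.078], [0.006, -0.038, 0.08], [-0.002, -0.029, 0.072], [0.004, -0.038, 0.078], [-0.006, -0.033, 0.074], [0.0, -0.04, 0.078], [0.009, -0.041, 0.076], [-0.002, -0.04, 0.076], [0.006, -0.043, 0.076], [-0.002, -0.041, 0.074]]
```

Short jars (look-alikes) in the scene picture, as [row, col]: (216,332), (187,332) and (228,174), all with brown caps. The two white-capped jars at (247,270) and (257,330) are the tall ones. The one meant is (216,332), with the smallest y (≈0.09, the others 0.16 and 0.21), and the crop confirms it. The flap is about 0.187 ajar, and the black tab is at scene (172,250) and top (190,233).

```bash
cat >> h.py <<'E'
C=C+.0026*bx
def ori(t=0,s=1,psi=0):
    y=s*(R.from_euler("z",psi).apply(bx)); z=np.array([0,0,-np.cos(t)])-np.sin(t)*by
    return R.from_matrix(np.c_[np.cross(y,z),y,z])
def tcp(g,o): return np.asarray(g)+o.as_matrix()[:,2]*bot.grasp_offset
def tab(a,h=.030,x=0): return frombox(x,.065-.098*np.cos(a)+h*np.sin(a),.05+.098*np.sin(a)+h*np.cos(a))
E
python3 - <<'E'
from h import *
q=np.array(monitor.read_joint_positions())
for s in(1,-1):
    for a,t in((.19,0),(.8,.2),(1.3,.3),(1.72,.45),(1.72,0)):
        o=ori(t,s); r=solve_ik(tcp(tab(a),o),o.as_rotvec()); print(s,a,t,np.round(r,2) if r is not None else None)
    o=ori(0,s)
    for g in([.636,.09,.024],frombox(0,0,.02)): r=solve_ik(tcp(g,o),o.as_rotvec()); print(s,np.round(r,2) if r is not None else None)
# jar positions
for c,rc in(("scene",(214.8,329.9)),("top",(142.4,280.6))): print(ray(c,rc,.0205))
for c,u,v in(("scene",332,216),("top",282,140)):
    f=np.load(c+"0.npz"); m=np.zeros((384,512),bool); m[v-18:v+18,u-14:u+14]=1; P=cloud(c,f["d"],m); P=P[(P[:,2]>.036)&(P[:,2]<.06)]
    print(c,len(P),P.mean(0),np.percentile(P,[3,97],axis=0).round(4).tolist(),cv2.minEnclosingCircle((P[:,:2]*1000).astype(np.float32)))
f=np.load("top0.npz")
for u,v in((323,172),(294,206),(256,126)): print(world("top",[u,v],f["d"][v,u]))
E
```

```text
1 0.19 0 [ 0.28  0.47 -0.31  0.8   0.    1.98]
1 0.8 0.2 [ 0.44  0.56 -0.04  1.08 -0.17  2.15]
1 1.3 0.3 [ 0.54  0.67  0.17  1.26 -0.23  2.27]
1 1.72 0.45 [ 0.63  0.85  0.45  1.48 -0.32  2.39]
1 1.72 0 [ 0.48  0.56 -0.01  1.    0.    2.18]
1 [ 0.03  0.7  -0.11  0.76  0.    1.73]
1 [ 0.32  0.59 -0.34  0.64  0.    2.03]
-1 0.19 0 [ 0.28  0.47 -0.31  0.8  -0.   -1.16]
-1 0.8 0.2 [ 0.44  0.56 -0.04  1.08 -0.17 -0.99]
-1 1.3 0.3 [ 0.54  0.67  0.17  1.26 -0.23 -0.88]
-1 1.72 0.45 [ 0.63  0.85  0.45  1.48 -0.32 -0.75]
-1 1.72 0 [ 0.48  0.56 -0.01  1.   -0.   -0.96]
-1 [ 0.03  0.7  -0.11  0.76 -0.   -1.41]
-1 [ 0.32  0.59 -0.34  0.64 -0.   -1.12]
[0.62857865 0.09367198 0.0205    ]
[0.63601815 0.09556505 0.0205    ]
scene 194 [0.63865601 0.09044128 0.04105848] [[0.6239, 0.0754, 0.0368], [0.6542, 0.107, 0.044]] ((639.5872802734375, 91.34593963623047), 18.641822814941406)
top 141 [0.63869503 0.09150648 0.0393979 ] [[0.6229, 0.0761, 0.0366], [0.6536, 0.1064, 0.0421]] ((638.9224853515625, 91.7570571899414), 17.307435989379883)
[[ 0.55230529 -0.00367307  0.06105606]]
[[0.46943173 0.06918348 0.05966251]]
[[0.67453242 0.15917511 0.0384429 ]]
```

```bash
python3 - <<'E'
from h import *
a0=.187; o=ori(); g=tab(a0); rv=o.as_rotvec()
bot.movep(tcp(g+[0,0,.10],o),rv); bot.movel(tcp(g+[0,0,.025],o),vel=.2); bot.movel(tcp(g,o),vel=.06)
print("F",np.round(monitor.read_ft_force(),1)); grip(0,30)
print("w",monitor.read_grip_width(),"gf",monitor.read_gripper_force(),"F",np.round(monitor.read_ft_force(),1),monitor.read_time_s())
for a in np.linspace(a0,1.75,10)[1:]:
    o=ori(.3*(a-a0)/1.55); bot.movel(tcp(tab(a),o),o.as_rotvec(),vel=.08)
    print(round(a,2),"w",round(monitor.read_grip_width(),4),"F",np.round(monitor.read_ft_force(),1))
    if np.linalg.norm(monitor.read_ft_force())>40: break
print(monitor.read_time_s())
p,d=capture("scene"); np.savez("s1",p=p,d=d); save("e",cv2.resize(p[60:260,130:400],None,fx=2.2,fy=2.2))
E
```

```text
F [-0.4 -0.   0.3]
w 0.009182139757499796 gf 35.865125090349466 F [-0.1 -0.2  1.2] 4.1
0.36 w 0.0093 F [-2.  -3.3  4.7]
0.53 w 0.0093 F [-2.3 -3.5  6. ]
0.71 w 0.0092 F [-2.8 -3.8  6. ]
0.88 w 0.0094 F [-3.2 -2.9  5.7]
1.06 w 0.0092 F [-2.8 -1.7  5.8]
1.23 w 0.0099 F [-3.2 -1.4  5.5]
1.4 w 0.0094 F [-2.3 -2.2  3.8]
1.58 w 0.0094 F [-3.9 -0.5  4.2]
1.75 w 0.0095 F [-3.1  2.   4.2]
7.4
```

View pics/e.png

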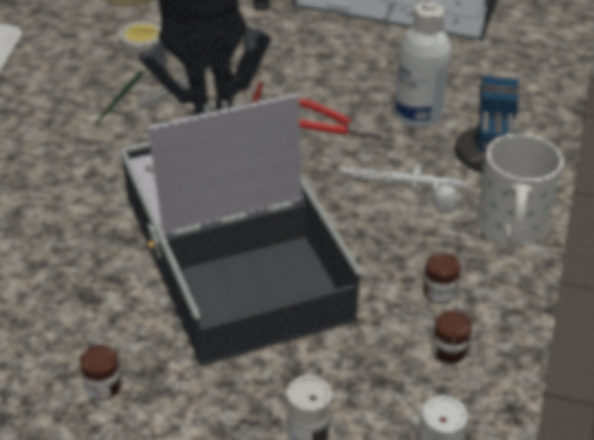

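The flap stands open past upright with the bay empty. Next I let go of the tab and pick up the jar.

```bash
python3 - <<'E'
from h import *
grip(.05); o=ori(.3); p=np.array(monitor.read_eef_pos()); bot.movel(p-o.as_matrix()[:,2]*.11,vel=.15)
p,d=capture("top"); r=spotter.trace("flap","top"); print([(x["conf"],np.round(x["position"])) for x in r][:2])
o=ori(); g=np.array([.639,.0912,.024])
bot.movep(tcp(g+[0,0,.2],o),o.as_rotvec()); grip(.058,25)
p,d=capture("scene"); print([ (round(x["conf"],2),np.round(x["position"])) for x in spotter.look_for("jar_mid","scene")])
bot.movel(tcp(g+[0,0,.05],o),vel=.2); bot.movel(tcp(g,o),vel=.08); print("F",np.round(monitor.read_ft_force(),1))
grip(0,25); print("w",monitor.read_grip_width(),monitor.read_gripper_force(),np.round(monitor.read_ft_force(),1))
bot.movel(tcp(g+[0,0,.04],o),vel=.1); bot.movel(tcp(g+[0,0,.14],o),vel=.2)
print("w",monitor.read_grip_width(),np.round(monitor.read_ft_force(),1),monitor.read_time_s())
p,d=capture("scene"); np.savez("s2",p=p,d=d); save("f",cv2.resize(p[60:260,130:400],None,fx=2.2,fy=2.2))
E
```

```text
[(0.65, array([181., 188.]))]
[(0.87, array([228., 174.])), (0.62, array([187., 333.])), (0.57, array([216., 332.]))]
F [0.2 0.3 0.9]
w 0.034437432824388436 24.783355593681335 [-0.7 -0.3  4.4]
w 0.034706941494335446 [ 0.8  0.1 -0.3] 13.6583
```

View pics/f.png

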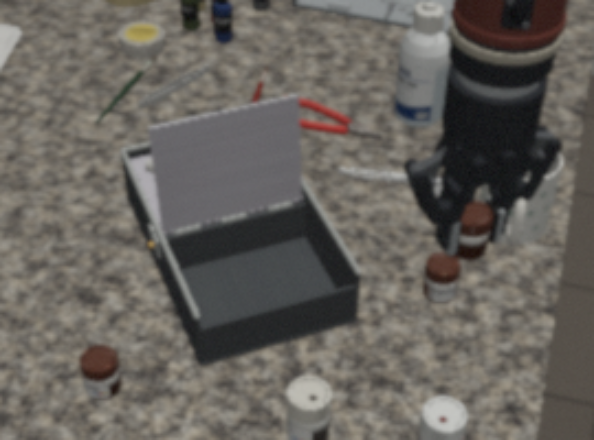

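```bash
python3 - <<'E'
from h import *
o=ori(); T=frombox(0,-.008,0)[:2]; z0=.028
P=lambda dz: tcp([T[0],T[1],z0+dz],o)
bot.movel(P(.136),o.as_rotvec(),vel=.2); bot.movel(P(.02),vel=.15); bot.movel(P(.004),vel=.05)
bot.dwell(.2); f0=np.array(monitor.read_ft_force()); print("f0",f0.round(1))
for dz in np.arange(.003,-.0041,-.0007):
    bot.movel(P(dz),vel=.02); bot.dwell(.1); f=np.array(monitor.read_ft_force())-f0; print(round(dz,4),f.round(1))
    if f[2]>2: break
print("w",monitor.read_grip_width(),monitor.read_time_s())
grip(.052); bot.dwell(.2); bot.movel(P(.15),vel=.12); bot.movep(P(.25),o.as_rotvec())
bot.movep(np.array([.35,.0,.3]),o.as_rotvec())
p,d=capture("scene"); save("g",cv2.resize(p[60:260,130:400],None,fx=2.2,fy=2.2))
for r in spotter.trace("jar_mid","scene"):
    Q=tobox(cloud("scene",d,r["pixels"])); print(round(r["conf"],2),np.round(r["position"]),np.percentile(Q,[5,50,98],axis=0).round(3).tolist())
print(monitor.read_time_s())
E
```

```text
f0 [-0.7  0.4  0.4]
0.003 [ 1.  -0.3 -1.4]
0.0023 [ 1.  -0.1 -0.4]
0.0016 [ 0.7  0.1 -1.1]
0.0009 [ 0.9  0.6 -1.1]
0.0002 [-2.4 -0.6  5. ]
w 0.03449700760929375 18.175
0.68 [185. 330.] [[0.161, -0.076, -0.003], [0.173, -0.068, 0.028], [0.192, -0.039, 0.04]]
0.62 [227. 172.] [[-0.186, -0.075, 0.002], [-0.172, -0.068, 0.034], [-0.155, -0.043, 0.04]]
0.47 [196. 247.] [[-0.016, -0.025, 0.007], [-0.001, -0.021, 0.022], [0.015, -0.008, 0.302]]
21.7833
```

View pics/g.png

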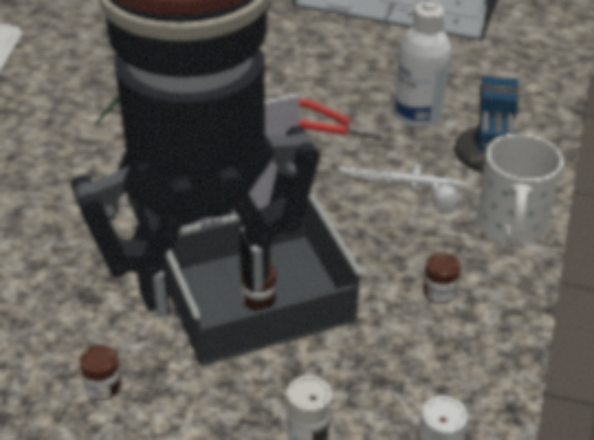

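The jar stands in the bay, partly hidden by the gripper. I'll check it from the top before handing in.

```bash
python3 - <<'E'
from h import *
bot.movep(np.array([.3,-.25,.3]),ori().as_rotvec())
p,d=capture("scene"); save("h",cv2.resize(p[60:260,130:400],None,fx=2.2,fy=2.2))
for r in spotter.trace("jar_mid","scene"):
    Q=tobox(cloud("scene",d,r["pixels"])); print(round(r["conf"],2),np.percentile(Q,[5,50,98],axis=0).round(3).tolist())
E
```

```text
0.67 [[-0.186, -0.075, 0.003], [-0.172, -0.068, 0.034], [-0.156, -0.044, 0.039]]
```

View pics/h.png

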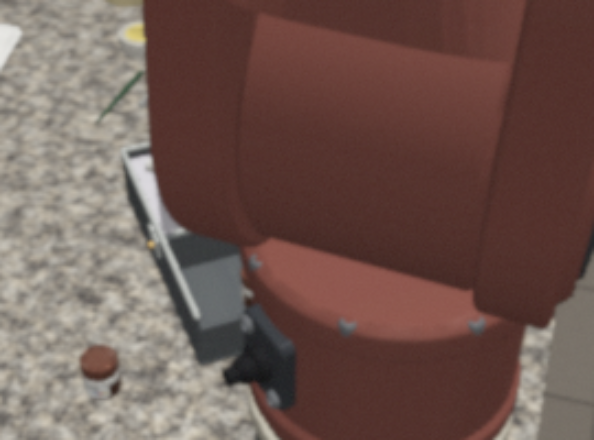

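The arm blocks the scene camera, so I'll use the top camera's depth.

```bash
python3 - <<'E'
from h import *
p,d=capture("top"); save("i",cv2.resize(p[110:285,130:350],None,fx=2.5,fy=2.5))
Q=tobox(cloud("top",d,np.ones(d.shape,bool)))
s=Q[(abs(Q[:,0])<.07)&(abs(Q[:,1])<.055)]; j=s[(s[:,2]>.03)&(s[:,2]<.06)]
print(len(j),np.percentile(j,[3,50,97],axis=0).round(3).tolist(),monitor.read_time_s())
E
```

```text
157 [[-0.015, -0.023, 0.035], [-0.0, -0.008, 0.039], [0.015, 0.007, 0.042]] 22.9333
```

View pics/i.png

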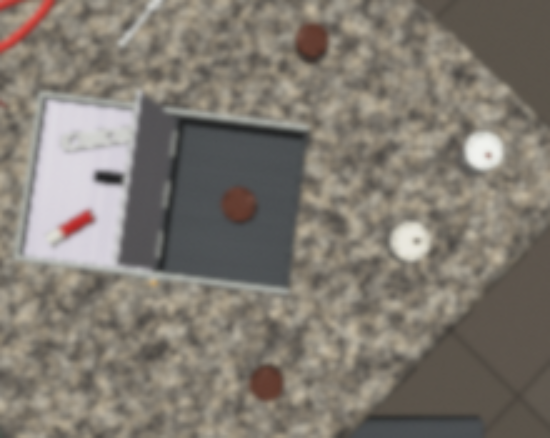

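The jar stands upright in the bay (crop pixel (203,238)), with its cap level about 40 mm above the floor. The flap is open past upright.

```bash
python3 -c "
from station import bot; print(bot.hand_in())"
```

```text
the job is handed in; nothing more can be done
None
```

The flap is standing open past upright, and the short jar is upright on the lower tier's floor. I handed the job in at about 23 s of the 48 s allowed; no verdict came back.

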